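# Pop the scrap bin open

## Robot

A 7-joint arm with a two-finger parallel gripper is mounted at the origin on the work surface. World frame = base frame: x ahead of the robot, y to its left, z up, the work surface at z = 0. Lengths are in m, angles in rad, forces in N, time in s.
With the tool pointing down it reaches from about 0.4 to 0.925 m from the base axis. Payload 5.6 kg.
Tool frame: the origin (TCP) lies where the fingers leave the gripper's body, on its centre line; the fingertips stand 73 mm ahead of it and the grasp point (between the pads) lies 54 mm ahead of it; z points along the fingers, y is the line along which they close (so a half turn about z gives the same grasp; the last joint's range is limited). The gripper opens to 85 mm and grips with 20 to 120 N. Pads are 22 mm wide; open, the fingers measure 114 mm over their backs; the gripper's body (76 mm by 85 mm) begins 54 mm behind the grasp point. The pads swing forward as they close: fully open they stand 13 mm farther back than shut.
Start: joints at [1.252, 0.468, -0.012, 1.603, 0.006, 1.071, -0.056], TCP at [0.177, -0.625, 0.304] pointing down, gripper open.
Joint ranges: [-2.53, 2.53], [-0.31, 2.02], [-1.57, 1.55], [0.28, 2.44], [-1.29, 4.43], [0.15, 1.84], [-2.92, 2.92]. Speed limits (rad/s): [2.57, 2.57, 3.14, 3.14, 3.14, 3.14, 3.14].

## Interface

Orientations are given as a unit quaternion [w, x, y, z].
In Python, from cell import * gives the robot as it stands.
- The arm moves only by the shell command python3 -m handwheel 'ROWS'. ROWS is JSON, a list of rows, each a list of 5 numbers: the closure in counts, from 0 (fully open) to 255 (shut), then the shift along the world's x, y, z in units of 400 mm (1.0 is 400 mm), then the turn about the world's z in units of 4 degrees (1.0 is 4 degrees). A call has 1 to 8 rows; each row shifts and turns the commanded pose from where the row before left it; what a row does not reach is not made up. A row lasts 1/10 s, in which the tool goes at most 50 mm and 8.59 degrees, less where a joint would pass 70% of its speed; a pose out of reach is approached as far as the arm can. A call with a number of a shift or a turn outside -1 to 1 is refused whole. A call with a gripper value outside its range is refused whole. The fingers move at their own pace and stop on an object; the grip force is fixed at half the most. Time passes only in rows, so rows that do not move let the fingers close. It gives the time, the measured TCP pose, the force, the opening and the grip force at its end, in the units of the state.
- observe(): the state, without advancing time (a new reading comes with each control period).
- get_image(name): name is "scene" or "top" or "wrist"; returns (picture, depth): 384x512x3 uint8, red, green, blue; 384x512 float32, m along the optical axis (not along the pixel's ray), 0 where there is no reading.
- camera_params(name): a dict with "mtx" (3x3 intrinsics, pixels), "k1" (the pictures are not rectified: a ray, as slopes to the right and down, at radius r is drawn at 1 + k1 r^2 times it, then the intrinsics apply), "eye" and "rotation" of the camera in the world; the wrist camera has in their place "mount" (4x4, takes a point from camera to tool coordinates, whose origin is the TCP and whose axes are the flange's). Camera axes: x right, y down, z forward; pixel columns grow to the right and rows downward; lengths in m; the calibration is good to about 2 mm. A picture is of the moment at which its call begins: read the wrist's pose just before it. camera_params takes no time and is no camera call.
- finish_job(): hands the job in; it is judged then, once.
Trained networks look in the newest picture that a camera, given by its name, has taken for a name from the list of things; names that differ only in an ending like _2 or _b are one class to them, and where a whole thing is asked for, a point or a joint stands for the part that bears it (a point fixed in the world has none). Each returns a list of dicts, best first, with "conf" (0 to 1); they miss things now and then, are a little off and sometimes report something else, mostly with a low value. They report only what shows in the picture. A call takes as long as a camera call.
- cut_out(name, camera): "region" (384x512 bool, what is visible of it) and "uv" ([column, row] in pixels, amid what is visible of it).
The state is a dict: "clock": time; "joint_positions": joint angles; "joint_vel": joint speeds; "tau": joint torques, N m; "tool_pos": TCP position; "tcp_rot": TCP orientation; "contact_force": force on the tool from outside, world axes, zero at the start; "ft_torque": the same for the moment, N m; "grip_width": opening from 0.0 (shut) to 1.0 (fully open); "grasp_force": force on a finger pad.
Only numpy, scipy, OpenCV 4.12 (cv2) and the standard library are available. Lean on these libraries where they do the work, as an engineer would, in place of code of your own. Each camera call takes 0.05 s, during which the arm holds its last target. There are 200 camera calls.

## Task

Open the table-top scrap bin so that the torn carton can be swept into it: with the fingertips press down the release tab on its front until the spring lifts the lid ajar, then push the lid up and over until it rests fully open against its stop. Do it gently and by touch alone, without pinching or lifting anything, and leave the bin standing where it is and the other craft things undisturbed.

Things in the scene. Friction and masses are not known exactly. Their poses are not given: they have to be found in the camera images.
- bin: the loose scrap bin: grey plastic box 160 (x) x 180 (y) x 145 mm high with a flat white lid, 0.9 kg in all. Origin: centre of its underside, on the table. Front with the release tab at -x, rear with the hinge at +x, z up. It faces the robot to within about 25 degrees. Pushed hard (over about 3 N at the open lid) it tilts or slides
- tab_top (a point): top of the release tab's thumb ridge, to be pressed straight down; moves with the tab. Grey rocker 44 mm wide (y), jutting 42 mm out of the middle of the front wall. At rest this point is 117 mm in front of the bin's origin, 151.5 mm above the table. The hook behind it is 161 mm high, its front face 25 mm behind the ridge
- tab (a joint): turn of the release tab in rad, 0 at rest to 0.40 fully down (its stop). At about 0.2 (ridge 5 mm down, 4 to 5 N) the hook frees the lid; fully down is 11 mm and about 7 N. It springs back when let go
- lid_front (a point): middle of the lid's front edge (tip of its catch tongue, 26 mm wide, 10 mm long), half way through its 6 mm thickness, 164 mm from the hinge axis; moves with the lid. Shut: 86 mm in front of the bin's origin, 153 mm above the table. The rest of the front edge, 180 mm wide, lies 154 mm from the hinge
- lid_hinge (a point): middle of the lid's hinge axis (parallel to the bin's y), at the rear of the bin: 78 mm behind the bin's origin, 150 mm above the table
- lid (a joint): lid angle in rad: 0 shut and latched, about 0.5 when its spring has lifted it ajar (front edge 75 mm up), 1.57 upright, 1.92 fully open at its stop. The lid (120 g, damped hinge) falls back to ajar if let go before upright; from 1.65 on it falls open by itself and stays. About 1 N at the front edge moves it
- rose_a: bystander: grey-green carton rose, 46 mm across and 42 mm high, beside the bin; origin under its centre
- rose_b: bystander: dark brown carton rose, 46 mm across and 42 mm high, beside the bin; origin under its centre
- egg_cup: bystander: one torn egg cup of carton, 48 mm across and 36 mm high; origin under its centre
- glue: bystander: white glue bottle with orange nozzle, 44 mm across and 112 mm high, standing; origin under its centre
- pencil: bystander: red pencil 165 mm long, 7.5 mm thick, lying; origin under its centre
- jar: bystander: glass jar of pencils, 76 mm across, about 155 mm high with the pencils; origin under its centre
- tape: bystander: roll of masking tape lying flat, 84 mm across, 19 mm high; origin under its centre

How it is judged:
On the way, in this order (a step that is already met when the one before it is completed fails the run):
1. a finger presses the release tab down while the lid is still shut (value of joint tab above 0.08 rad and contact force between the fingers and bin above 0.5 N and value of joint lid below 0.1 rad).
2. the spring has lifted the lid ajar (value of joint lid between 0.35 and 1 rad), for 0.1 s.
At the end, for the whole second after the job is handed in: the lid rests fully open (beyond 1.82 rad) and still, the tab has sprung back, and the bin stands upright within 40 mm of where it began (value of joint lid above 1.82 rad and velocity of joint lid between -0.1 and 0.1 rad/s and value of joint tab below 0.05 rad and distance of bin from where it was at the start of the episode below 0.04 m and angle between bin's own z axis and vertical below 0.05 rad and linear speed of bin below 0.02 m/s); the robot touches nothing.
It fails at once if the bin is lifted off the table (its origin more than 25 mm up), tipped (over 0.3 rad) or shoved away (over 60 mm) (height (world z) of bin above 0.025 m or angle between bin's own z axis and vertical above 0.3 rad or distance of bin from where it was at the start of the episode above 0.06 m).
It fails at once if the bin, its lid or its tab is pinched or forced with over 40 N (contact force between the fingers and bin above 40 N).
It fails at once if another craft thing is knocked or carried more than 25 mm (distance of any of rose_a, rose_b, egg_cup, glue, pencil, jar, tape from where it was at the start of the episode above 0.025 m).
It also fails if it takes over 45 s, if anything falls off the work surface, if the arm or the gripper's body presses on something with over 40 N, if the wrist force passes 120 N, or if a joint passes its speed limit or range.

## Working session

There is one attempt and no reset: what is moved stays moved. The work goes in short steps, Python scripts to look and compute and a shell command to move; the robot and the scene stay as the last step left them, time stands still between calls to the robot, and variables do not carry over. Pictures are saved under pics/ and viewed, at most 10 in all, crops included, and the job is handed in when it is done.

```bash
mkdir -p pics
cat > h.py <<'E'
from cell import *
import numpy as np, cv2
def pts(cam, depth, mask):
    p=camera_params(cam); m=np.array(p["mtx"]); k=p["k1"]
    v,u=np.nonzero(mask&(depth>0)); d=depth[v,u]
    xy=cv2.undistortPoints(np.stack([u,v],1).astype(float).reshape(-1,1,2),m,np.array([k,0,0,0.]))[:,0]
    c=np.c_[xy*d[:,None],d]
    return c@np.array(p["rotation"]).T+np.array(p["eye"]), np.c_[u,v]
E
python3 - <<'E'
from h import *
print(observe())
for c in("scene","top"):
    im,d=get_image(c); cv2.imwrite(f"pics/{c}0.png",im[:,:,::-1])
    for n in["bin","tab","lid","glue","jar","rose_a","egg_cup","tape","pencil"]:
        for r in cut_out(n,c)[:3]:
            P,_=pts(c,d,r["region"])
            if len(P): print(c,n,round(r["conf"],2),np.round(r["uv"]),len(P),np.median(P,0).round(3),np.percentile(P,2,axis=0).round(3),np.percentile(P,98,axis=0).round(3))
            else: print(c,n,r["conf"],"nodepth")
E
```

```text
{'clock': 0.0, 'joint_positions': array([ 1.25199559,  0.46839803, -0.01160492,  1.60365146,  0.00598895,
        1.07140446, -0.05633923]), 'joint_vel': array([ 0.00078272, -0.00143115,  0.00065066,  0.00028218, -0.00099791,
        0.00284843, -0.00116569]), 'tau': array([-1.58746589e-04, -5.32380152e+01,  2.14310613e-02, -2.51298273e+01,
        1.14662331e-02,  7.86967110e-03,  9.66545798e-06]), 'tool_pos': array([ 0.17683104, -0.62502367,  0.30291316]), 'tcp_rot': array([-8.94880768e-04,  9.90513706e-01,  1.37410929e-01, -1.82748096e-04]), 'contact_force': array([ 0.97683107,  0.21494105, -0.26470742]), 'ft_torque': array([ 0.0202484 ,  0.01038486, -0.01736533]), 'grasp_force': 0.0, 'grip_width': 0.9995999108992848}Traceback (most recent call last):
  File "<stdin>", line 7, in <module>
  File "h.py", line 8, in pts
    return c@np.array(p["rotation"]).T+np.array(p["eye"]), np.c_[u,v]
           ~^~~~~~~~~~~~~~~~~~~~~~~~~~
ValueError: matmul: Input operand 1 has a mismatch in its core dimension 0, with gufunc signature (n?,k),(k,m?)->(n?,m?) (size 4 is different from 3)
```

```bash
sed -i 's/np.array(p\["rotation"\]).T+/R.from_quat(np.roll(p["rotation"],-1)).as_matrix().T+/; 2a from scipy.spatial.transform import Rotation as R' h.py
python3 - <<'E'
from h import *
for c in("scene","top"):
    im,d=get_image(c); cv2.imwrite(f"pics/{c}0.png",im[:,:,::-1])
    for n in["bin","tab","lid","glue","jar","rose_a","egg_cup","tape","pencil"]:
        for r in cut_out(n,c)[:3]:
            P,_=pts(c,d,r["region"])
            if len(P): print(c,n,round(r["conf"],2),np.round(r["uv"]),len(P),np.median(P,0).round(3),np.percentile(P,2,axis=0).round(3),np.percentile(P,98,axis=0).round(3))
            if c=="top" and n in("bin","lid") and len(P):
                Q=P[(P[:,2]>.145)&(P[:,2]<.16)]
                if len(Q)>20: print("rect",cv2.minAreaRect((Q[:,:2]*1000).astype(np.float32)))
a=np.hstack([cv2.imread("pics/scene0.png"),cv2.imread("pics/top0.png")]);cv2.imwrite("pics/a.png",cv2.resize(a,(800,300)))
E
```

```text
scene bin 0.56 [225. 218.] 5967 [0.572 0.059 0.154] [ 0.476 -0.082  0.01 ] [0.661 0.099 0.163]
scene tab 0.53 [262. 205.] 132 [0.472 0.018 0.149] [ 0.456 -0.001  0.146] [0.488 0.036 0.162]
scene lid 0.72 [221. 202.] 3106 [0.573 0.014 0.159] [ 0.497 -0.086  0.145] [0.652 0.091 0.163]
scene lid 0.35 [261. 141.] 299 [ 0.468 -0.374  0.056] [ 0.447 -0.482  0.002] [ 0.488 -0.365  0.103]
scene lid 0.28 [201. 275.] 322 [0.631 0.138 0.035] [ 0.609  0.094 -0.001] [0.658 0.163 0.043]
scene glue 0.81 [260. 142.] 291 [ 0.468 -0.374  0.057] [ 0.447 -0.391  0.007] [ 0.488 -0.365  0.102]
scene jar 0.72 [294. 118.] 589 [ 0.343 -0.477  0.069] [ 0.31  -0.541  0.005] [ 0.375 -0.464  0.127]
scene jar 0.45 [225. 216.] 5970 [0.572 0.059 0.154] [ 0.477 -0.082  0.01 ] [0.662 0.099 0.163]
scene rose_a 0.73 [200. 275.] 306 [0.631 0.138 0.035] [ 0.609  0.089 -0.001] [0.652 0.163 0.043]
scene egg_cup 0.7 [266. 261.] 276 [0.463 0.096 0.024] [0.441 0.083 0.002] [0.484 0.129 0.039]
scene tape 0.98 [332. 356.] 737 [0.341 0.367 0.02 ] [0.307 0.331 0.004] [0.382 0.407 0.023]
scene pencil 0.57 [279. 220.] 72 [ 0.417 -0
[... 523 characters left out ...]
22729492188), 80.86259460449219)
top glue 0.61 [360. 204.] 189 [ 0.462 -0.384  0.075] [ 0.445 -0.409  0.019] [ 0.485 -0.371  0.113]
top glue 0.61 [238. 195.] 173 [0.472 0.012 0.148] [ 0.453 -0.01   0.124] [0.492 0.033 0.161]
top jar 0.77 [396. 238.] 652 [ 0.343 -0.511  0.072] [ 0.309 -0.544 -0.   ] [ 0.38  -0.471  0.15 ]
top rose_a 0.69 [282. 183.] 178 [ 0.535 -0.132  0.035] [ 0.51  -0.155 -0.002] [ 0.558 -0.111  0.042]
top rose_a 0.6 [207. 153.] 137 [0.633 0.135 0.033] [0.613 0.115 0.011] [0.653 0.157 0.042]
top egg_cup 0.47 [213. 202.] 148 [0.466 0.103 0.018] [ 0.441  0.081 -0.002] [0.483 0.122 0.037]
top tape 0.72 [148. 231.] 266 [0.346 0.359 0.018] [0.307 0.325 0.008] [0.385 0.403 0.023]
```

View pics/a.png

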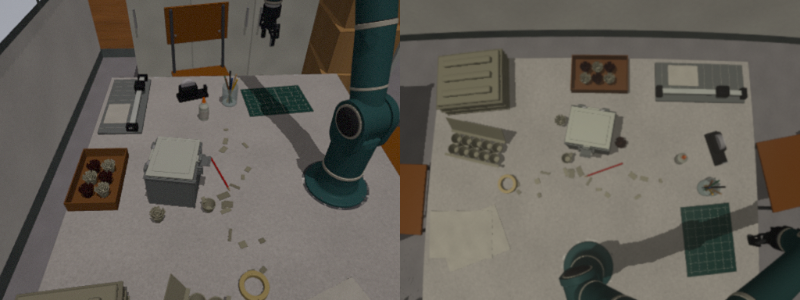

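Bin origin comes out at about (0.575, −0.005) with yaw −9°. That puts tab_top near (0.459, 0.013, 0.1515), and the tab cut-out agrees with this. I'm closing the fingers and moving above the tab.

```bash
python3 -m handwheel '[[255,0.05,0.09,0,-0.4],[255,0.05,0.1,0,-0.4],[255,0.05,0.1,0,-0.4],[255,0.05,0.1,0,-0.4],[255,0.05,0.1,0,-0.4],[255,0.05,0.1,0,-0.4],[255,0.05,0.1,0,-0.4],[255,0.05,0.1,0,-0.4]]'; python3 -m handwheel '[[255,0.036,0.1,0,-0.4],[255,0.036,0.1,0,-0.4],[255,0.036,0.1,0,-0.4],[255,0.036,0.1,0,-0.4],[255,0.036,0.1,0,-0.4],[255,0.036,0.1,0,-0.4],[255,0.036,0.1,0,-0.4],[255,0,0,0,0]]'
python3 - <<'E'
from h import *
o=observe();print(o["clock"],o["tool_pos"],R.from_quat(np.roll(o["tcp_rot"],-1)).as_matrix().round(3),o["contact_force"],o["grip_width"])
im,d=get_image("scene");cv2.imwrite("pics/s1.png",cv2.resize(im[60:300,120:420,::-1],(750,600)))
E
```

```text
clock: 1.9
tool_pos: [0.3375, -0.3078, 0.3043]
tcp_rot: [0.0, 1.0, 0.026, 0.0]
contact_force: [0.6, 0.4, 0.3]
grip_width: -0.002
grasp_force: 0.0
clock: 2.7
tool_pos: [0.4392, -0.0241, 0.3045]
tcp_rot: [-0.001, 0.998, -0.067, 0.001]
contact_force: [1.0, -0.6, -0.6]
grip_width: -0.002
grasp_force: 0.0
2.7 [ 0.43921215 -0.02406343  0.30453835] [[ 0.991 -0.134  0.002]
 [-0.134 -0.991  0.002]
 [ 0.002 -0.002 -1.   ]] [ 0.95777292 -0.62006561 -0.64366668] -0.0023549909265778994
```

View pics/s1.png

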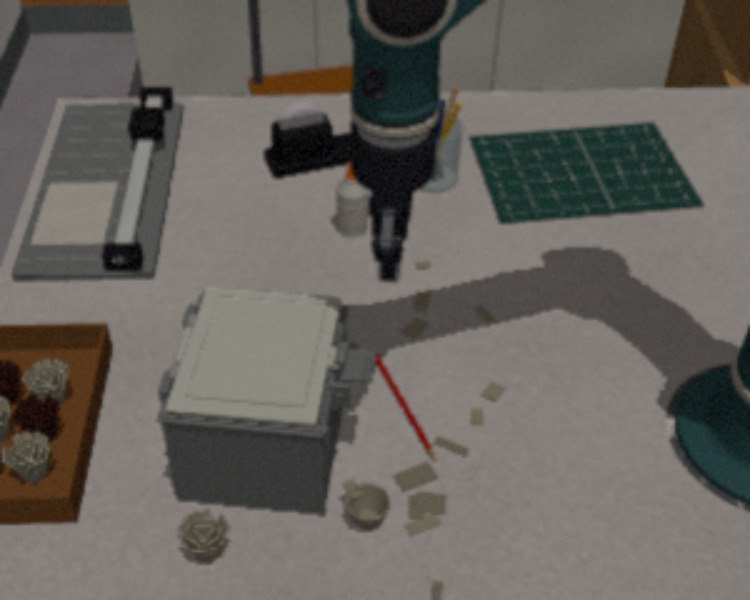

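The picture shows the closed fingers clear of everything, with the tab on the bin's right side at about (355, 365) in the crop. Next I line up over the tab and come down close to it.

```bash
python3 -m handwheel '[[255,0.047,0.093,0,-0.3],[255,0,0,-0.08,0],[255,0,0,-0.08,0],[255,0,0,-0.01,0],[255,0,0,0,0]]'
python3 - <<'E'
from h import *
o=observe();print(o["tool_pos"],o["contact_force"])
im,d=get_image("wrist");cv2.imwrite("pics/w1.png",im[:,:,::-1])
im,d=get_image("scene");cv2.imwrite("pics/s2.png",cv2.resize(im[130:270,170:345,::-1],(750,600)))
E
```

```text
clock: 3.25
tool_pos: [0.4562, 0.0068, 0.2356]
tcp_rot: [0.0, 0.997, -0.083, -0.001]
contact_force: [0.2, 0.7, 0.9]
grip_width: 0.001
grasp_force: 0.0
[0.4561731  0.00679117 0.23561963] [0.22550366 0.71677747 0.85564781]
```

View pics/w1.png

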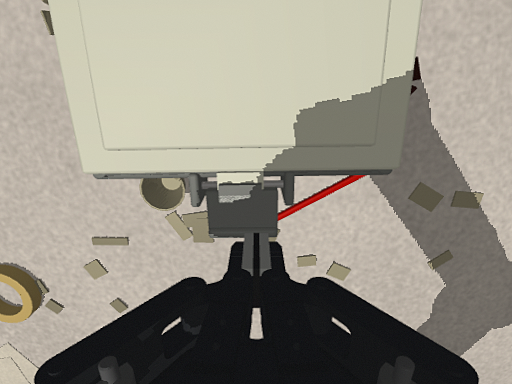

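View pics/s2.png

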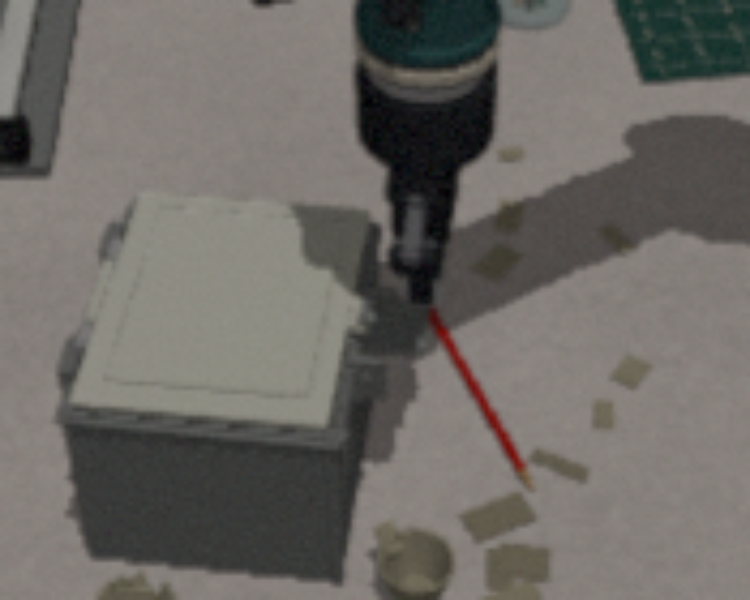

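In the wrist view the fingertips are at about (258, 240), while the tab spans columns 208–277 and rows 190–235. So the fingers are short of the tab and to its right. I'll measure the offset.

Run:
```python
from h import *
o=observe(); im,d=get_image("wrist"); p=camera_params("wrist"); m=np.array(p["mtx"]); M=np.array(p["mount"])
Rt=R.from_quat(np.roll(o["tcp_rot"],-1)).as_matrix()
def w(u,v):
    xy=cv2.undistortPoints(np.array([[[u,v]]],float),m,np.array([p["k1"],0,0,0.]))[0,0]; z=d[v,u]
    t=(M@np.r_[xy*z,z,1])[:3]; return t.round(4),(Rt@t+o["tool_pos"]).round(4)
for n,u,v in[("tip",258,246),("tabFL",211,231),("tabFR",275,234),("tab mid",243,225),("tab215",243,215),("tab205",243,205),("tab228",230,228),("tab232",225,232),("tongueL",219,187),("tongueR",260,187),("lidFL",95,172),("lidFR",391,166)]: print(n,*w(u,v))
```

```text
tip [0.0108 0.0004 0.0547] [0.468  0.005  0.1825]
tabFL [ 0.0019 -0.0292  0.0882] [0.4642 0.0356 0.149 ]
tabFR [0.0008 0.0113 0.0865] [ 0.4564 -0.0042  0.1507]
tab mid [ 0.0055 -0.0089  0.0896] [0.4643 0.015  0.1476]
tab215 [ 0.0128 -0.0088  0.0888] [0.4715 0.0137 0.1484]
tab205 [ 0.0194 -0.0087  0.0891] [0.478  0.0125 0.1481]
tab228 [ 0.0041 -0.0171  0.0882] [0.4643 0.0233 0.149 ]
tab232 [ 0.0021 -0.0201  0.0866] [0.4628 0.0267 0.1506]
tongueL [ 0.0354 -0.0211  0.076 ] [0.4959 0.0222 0.1612]
tongueR [0.0351 0.0016 0.0769] [ 4.919e-01 -2.000e-04  1.603e-01]
lidFL [ 0.0426 -0.0926  0.0816] [0.5147 0.0915 0.1557]
lidFR [0.046  0.0758 0.0821] [ 0.4904 -0.0752  0.1552]
```

```bash
python3 -m handwheel '[[255,0.015,0.024,0,-0.2],[255,0,0,-0.02,0],[255,0,0,-0.005,0],[255,0,0,0,0]]';python3 -m handwheel '[[255,0,0,-0.005,0],[255,0,0,-0.005,0],[255,0,0,-0.005,0],[255,0,0,0,0]]'
```

```text
clock: 3.8
tool_pos: [0.4621, 0.0169, 0.2257]
tcp_rot: [0.0, 0.996, -0.089, -0.0]
contact_force: [1.1, 0.3, -0.3]
grip_width: -0.001
grasp_force: 0.0
clock: 4.2
tool_pos: [0.4621, 0.0173, 0.2197]
tcp_rot: [0.0, 0.996, -0.089, -0.001]
contact_force: [-2.8, 0.3, 3.7]
grip_width: -0.003
grasp_force: 2.0
```

```bash
python3 -m handwheel '[[255,0,0,-0.005,0],[255,0,0,-0.004,0],[255,0,0,0,0],[255,0,0,0,0],[255,0,0,0,0]]'
python3 - <<'E'
from h import *
im,d=get_image("scene");cv2.imwrite("pics/s3.png",cv2.resize(im[130:270,170:345,::-1],(750,600)))
for r in cut_out("lid","scene")[:2]:
    P,_=pts("scene",d,r["region"]);print(r["conf"],np.percentile(P,[2,50,98],axis=0).round(3).tolist())
E
```

```text
clock: 4.7
tool_pos: [0.4623, 0.0174, 0.2165]
tcp_rot: [0.0, 0.996, -0.089, -0.0]
contact_force: [-3.0, 0.3, 6.7]
grip_width: -0.003
grasp_force: 3.5
0.63 [[0.513, -0.085, 0.158], [0.58, 0.016, 0.2], [0.652, 0.089, 0.228]]
```

View pics/s3.png

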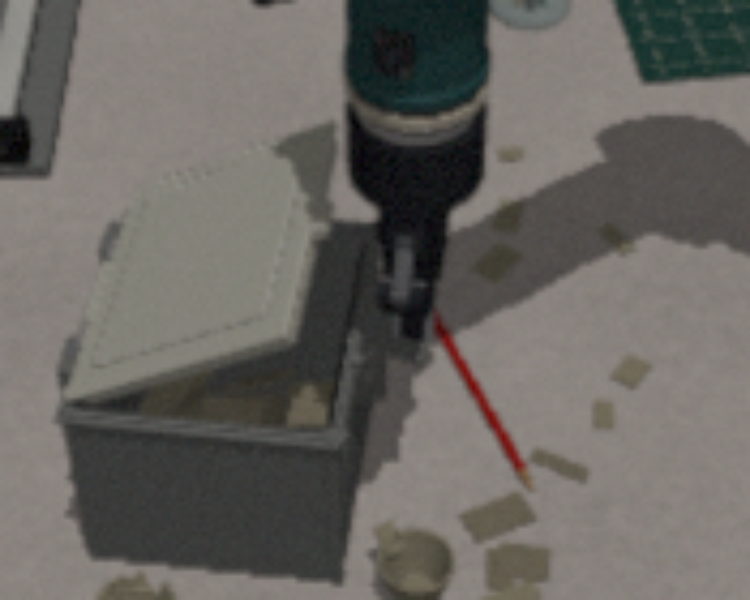

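The lid is ajar: its front edge is near z 0.23, at about (300, 230) in the crop. I raise the tips to about z 0.20 and advance along the bin's axis to the lid's front edge.

```bash
python3 -m handwheel '[[255,-0.005,0,0.06,0],[255,0,0,0.077,0],[255,0,0,0,0]]'; python3 -m handwheel '[[255,0.04,-0.0065,0,0],[255,0.035,-0.0055,0,0],[255,0,0,0,0]]'; python3 -m handwheel '[[255,0.015,-0.0024,0,0],[255,0.01,-0.0016,0.003,0],[255,0,0,0,0]]'
```

```text
clock: 5.1
tool_pos: [0.4631, 0.0176, 0.2744]
tcp_rot: [-0.0, 0.996, -0.089, 0.004]
contact_force: [0.8, -0.4, 0.5]
grip_width: 0.001
grasp_force: 0.0
clock: 5.4
tool_pos: [0.492, 0.0121, 0.2706]
tcp_rot: [-0.0, 0.996, -0.089, 0.001]
contact_force: [-0.5, -0.4, -0.6]
grip_width: 0.001
grasp_force: 0.0
clock: 5.7
tool_pos: [0.5001, 0.011, 0.272]
tcp_rot: [0.0, 0.996, -0.089, -0.001]
contact_force: [-3.6, 1.0, 1.5]
grip_width: -0.002
grasp_force: 1.5
```

Contact with the tongue is where I expected it. I now follow the lid's arc slowly.

```bash
python3 -m handwheel '[[255,0.007,-0.0011,0.01,0],[255,0.007,-0.0011,0.01,0],[255,0.007,-0.0011,0.01,0],[255,0.007,-0.0011,0.01,0],[255,0.007,-0.0011,0.01,0],[255,0.007,-0.0011,0.01,0]]';python3 -m handwheel '[[255,0.01,-0.0015,0.01,0],[255,0.01,-0.0015,0.01,0],[255,0.01,-0.0015,0.01,0]]'
python3 - <<'E'
from h import *
im,d=get_image("scene");cv2.imwrite("pics/s4.png",cv2.resize(im[100:270,170:345,::-1],(600,583)))
for n in("lid","bin"):
  for r in cut_out(n,"scene")[:1]:
    P,_=pts("scene",d,r["region"]);print(n,r["conf"],np.percentile(P,[2,50,98],axis=0).round(3).tolist())
E
```

```text
clock: 6.3
tool_pos: [0.5177, 0.0083, 0.2968]
tcp_rot: [-0.0, 0.996, -0.089, 0.0]
contact_force: [-4.2, 0.2, 2.5]
grip_width: 0.002
grasp_force: 1.5
clock: 6.6
tool_pos: [0.5299, 0.0064, 0.3087]
tcp_rot: [-0.0, 0.996, -0.089, 0.0]
contact_force: [-0.5, -0.2, 1.0]
grip_width: 0.003
grasp_force: 0.4
lid 0.76 [[0.551, -0.089, 0.14], [0.598, 0.031, 0.221], [0.655, 0.088, 0.264]]
bin 0.94 [[0.477, -0.092, 0.005], [0.574, 0.04, 0.106], [0.663, 0.099, 0.258]]
```

View pics/s4.png

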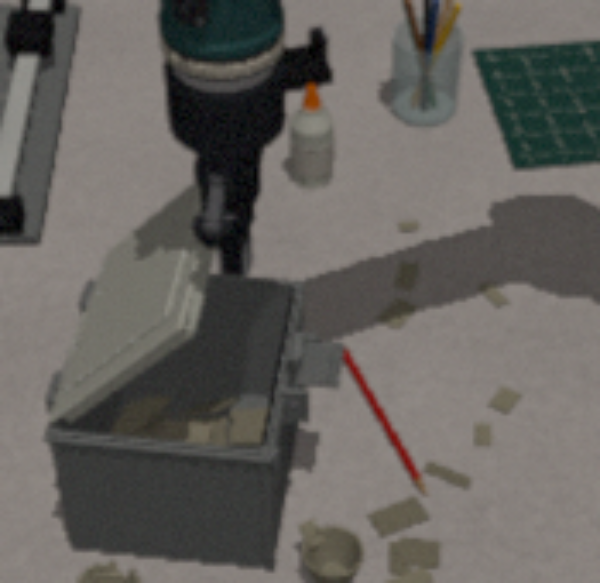

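The picture shows the lid riding up on the fingers at about 0.8 rad, and the bin hasn't moved. I keep following the arc.

```bash
python3 -m handwheel '[[255,0.0094,-0.0015,0.0072,0],[255,0.0094,-0.0015,0.0072,0],[255,0.0094,-0.0015,0.0072,0],[255,0.0094,-0.0015,0.0072,0],[255,0.0094,-0.0015,0.0072,0],[255,0.0094,-0.0015,0.0072,0],[255,0.0094,-0.0015,0.0072,0],[255,0.0094,-0.0015,0.0072,0]]';python3 -m handwheel '[[255,0.011,-0.0018,0.0047,0],[255,0.011,-0.0018,0.0047,0],[255,0.011,-0.0018,0.0047,0],[255,0.011,-0.0018,0.0047,0],[255,0.011,-0.0018,0.0047,0],[255,0.011,-0.0018,0.0047,0],[255,0.011,-0.0018,0.0047,0],[255,0.011,-0.0018,0.0047,0]]'
python3 - <<'E'
from h import *
im,d=get_image("scene");cv2.imwrite("pics/s5.png",cv2.resize(im[100:270,170:345,::-1],(600,583)))
for n in("lid","bin"):
  for r in cut_out(n,"scene")[:1]:
    P,_=pts("scene",d,r["region"]);print(n,r["conf"],np.percentile(P,[2,50,98],axis=0).round(3).tolist())
E
```

```text
clock: 7.55
tool_pos: [0.5598, 0.0016, 0.3315]
tcp_rot: [0.0, 0.996, -0.089, -0.0]
contact_force: [0.1, -0.3, -0.3]
grip_width: -0.007
grasp_force: 0.1
clock: 8.35
tool_pos: [0.595, -0.0041, 0.3465]
tcp_rot: [0.0, 0.996, -0.089, -0.0]
contact_force: [0.1, -0.2, -0.6]
grip_width: 0.001
grasp_force: 0.1
lid 0.94 [[0.607, -0.145, 0.002], [0.629, 0.071, 0.261], [0.682, 0.082, 0.299]]
bin 0.74 [[0.476, -0.095, 0.007], [0.583, 0.019, 0.09], [0.66, 0.099, 0.292]]
```

View pics/s5.png

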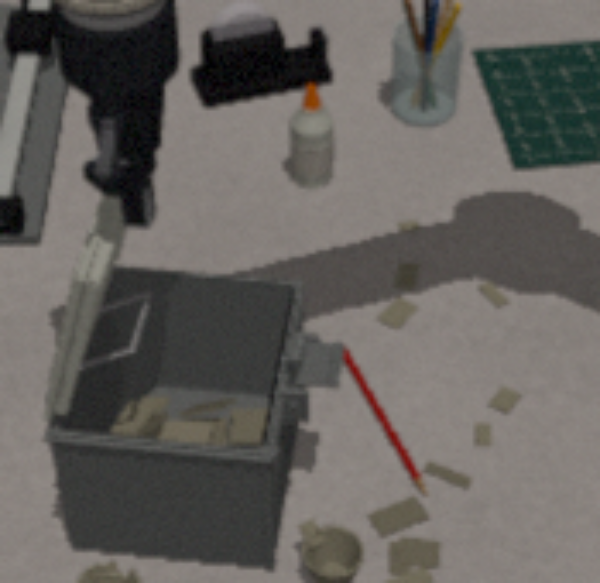

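The lid is at about 1.3 rad and resting on the fingers. I push on past upright.

```bash
python3 -m handwheel '[[255,0.0115,-0.0018,0.001,0],[255,0.0115,-0.0018,0.001,0],[255,0.0115,-0.0018,0.001,0],[255,0.0115,-0.0018,0,0],[255,0.0115,-0.0018,0,0],[255,0.0115,-0.0018,0,0],[255,0.0115,-0.0018,0,0],[255,0.0115,-0.0018,0,0]]';python3 -m handwheel '[[255,0.0115,-0.0018,0,0],[255,0.0115,-0.0018,0,0],[255,0.0115,-0.0018,0,0],[255,0.0115,-0.0018,0,0],[255,0.0115,-0.0018,0,0],[255,0.0115,-0.0018,0,0],[255,0.0115,-0.0018,0,0]]'
python3 - <<'E'
from h import *
im,d=get_image("scene");cv2.imwrite("pics/s6.png",cv2.resize(im[100:270,150:325,::-1],(600,583)))
for n in("lid","bin"):
  for r in cut_out(n,"scene")[:1]:
    P,_=pts("scene",d,r["region"]);print(n,r["conf"],np.percentile(P,[2,50,98],axis=0).round(3).tolist())
E
```

```text
clock: 9.3
tool_pos: [0.6319, -0.0099, 0.3476]
tcp_rot: [-0.0, 0.996, -0.089, 0.0]
contact_force: [-0.1, -0.1, 1.7]
grip_width: -0.0
grasp_force: 0.1
clock: 10.0
tool_pos: [0.664, -0.0149, 0.3474]
tcp_rot: [0.0, 0.996, -0.089, -0.0]
contact_force: [-0.5, 0.4, 0.0]
grip_width: 0.001
grasp_force: 0.0
lid 0.66 [[0.641, -0.098, 0.153], [0.668, 0.007, 0.221], [0.697, 0.073, 0.3]]
bin 0.81 [[0.479, -0.096, 0.008], [0.604, 0.009, 0.112], [0.687, 0.099, 0.296]]
```

View pics/s6.png

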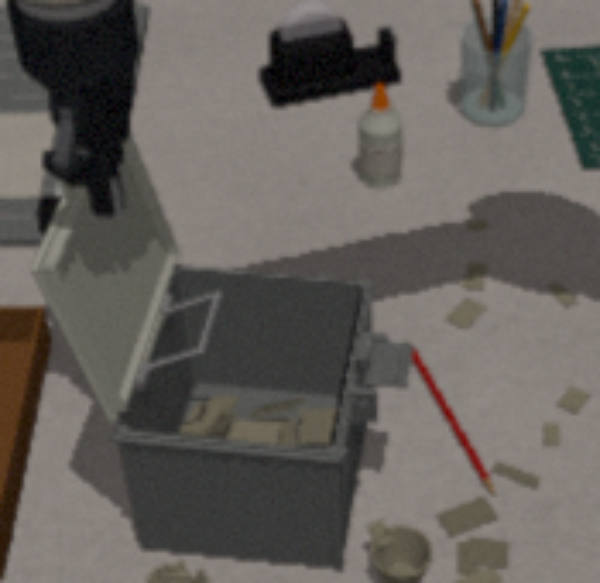

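The lid is past upright and leaning back, with the fingers unloaded. I back off, let it settle and measure the lid angle.

```bash
python3 -m handwheel '[[255,0,0,0,0],[255,0,0,0,0],[255,-0.08,0.013,0.02,0],[255,-0.1,0.016,0.04,0],[255,-0.1,0.016,0.04,0],[255,-0.1,0.016,0,0],[255,0,0,0,0],[255,0,0,0,0]]'; python3 -m handwheel '[[255,0,0,0,0],[255,0,0,0,0],[255,0,0,0,0],[255,0,0,0,0],[255,0,0,0,0]]'
python3 - <<'E'
from h import *
im,d=get_image("scene");cv2.imwrite("pics/s7.png",cv2.resize(im[100:270,150:325,::-1],(600,583)))
im2,d2=get_image("top")
for c,dd in(("scene",d),("top",d2)):
  for r in cut_out("lid",c)[:1]:
    P,_=pts(c,dd,cv2.erode(r["region"].astype(np.uint8),np.ones((5,5)))>0);P=P[P[:,2]>.17]
    n=np.linalg.svd(P-np.median(P,0),full_matrices=False)[2][2];n*=np.sign(-n[0])
    print(c,r["conf"],len(P),n.round(3),"lid angle",np.pi-np.arctan2(n[2],-n[0]*-1*-1) if 0 else np.pi/2+np.arcsin(n[2]))
  for r in cut_out("bin",c)[:1]:
    P,_=pts(c,dd,r["region"]);print(np.percentile(P,[2,50,98],axis=0).round(3).tolist())
  for r in cut_out("tab",c)[:1]:
    P,_=pts(c,dd,r["region"]);print("tab",np.percentile(P,[2,50,98],axis=0).round(3).tolist())
E
```

```text
clock: 10.95
tool_pos: [0.5113, 0.0095, 0.3884]
tcp_rot: [0.0, 0.996, -0.089, 0.001]
contact_force: [-0.1, -0.3, 0.3]
grip_width: -0.0
grasp_force: 0.0
clock: 11.45
tool_pos: [0.5119, 0.0096, 0.3873]
tcp_rot: [-0.0, 0.996, -0.089, -0.0]
contact_force: [0.1, -0.4, 0.4]
grip_width: -0.002
grasp_force: 0.0
scene 0.8 1928 [-0.937  0.127  0.325] lid angle 1.9013378777670304
[[0.482, -0.097, 0.008], [0.616, 0.001, 0.121], [0.707, 0.099, 0.293]]
tab [[0.453, -0.004, 0.145], [0.47, 0.017, 0.149], [0.489, 0.037, 0.161]]
top 0.86 946 [-0.938  0.145  0.314] lid angle 1.890341267898342
[[0.484, -0.105, 0.004], [0.65, -0.057, 0.169], [0.711, 0.049, 0.296]]
```

View pics/s7.png

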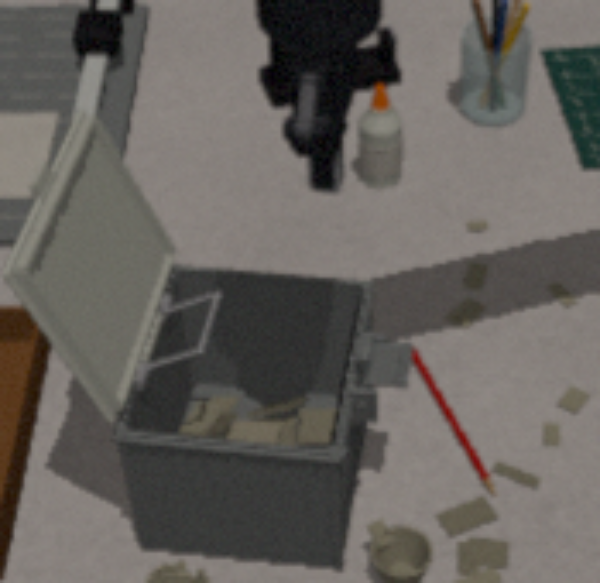

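The lid measures about 1.90 rad, which is at its stop. The tab is back at its rest height, the bin hasn't moved, and the arm is clear of everything.

```bash
python3 -c "
from cell import *
print(finish_job())"
```

```text
the job is handed in; nothing more can be done
None
```

The job is handed in: the lid measures about 1.90 rad open, at its stop, the tab has sprung back, and the bin and craft things look undisturbed; no judging result came back.

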